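# Walk the tall square vase back onto its spot on the shelf

### The job

The tall square vase has been left short of its cork square on the shelf. Take it by the neck, tip it towards the robot so that it stands on its near bottom edge, and walk it away onto the cork without lifting it off the shelf: while it stays tipped, first swing one near corner a good step forward (30 mm or more) with the other corner staying put as the pivot, then bring the other corner forward, and so on. Set it down upright, wholly on the cork and square with it, let go, and leave the two neighbouring pieces as they stand.

Things in the scene. Friction and masses are not known exactly. Their poses are not given: they have to be found in the camera images.
- vase_centre (a point): Tall square white vase with two blue bands, loose, 0.5 to 0.9 kg: body 90 x 90 mm, 215 high, then a square neck 44 x 44 mm, 55 high, sides parallel to the body's. Point on the axis half-way up, 135 mm above the underside; the neck's middle is 107 mm higher. x = to its far side, y = left, z = up. Starts upright, robot's side of the cork, 60 to 80 mm short of it, within 10 degrees of square.
- corner_left (a point): The near left bottom corner of the tall square vase (on the shelf when it stands): at x -45, y +45, z -135 mm from its centre in the vase's axes. The near bottom edge runs from here to the near right corner. Dragging this edge over the shelf would turn the vase in a light grip: grip the neck firmly (100 N does no harm) and raise the swinging corner about 5 mm.
- corner_right (a point): The near right bottom corner of the tall square vase: at x -45, y -45, z -135 mm from its centre in the vase's axes.
- pad: The vase's spot: a fixed square of cork 125 x 125 mm, flush with the blue shelf (it does not stand proud). Origin at its centre, on the shelf's surface (height 0). Axes: x = away from the robot side, y = left, along its sides; turned up to 18 degrees either way.
- round_vase: Neighbour, leave alone: round white vase, 100 mm across at its widest, 245 mm high, with a flared mouth and one blue band, loose. Origin at the centre of its underside. It stands 200 to 240 mm to one side of the cork.
- square_jar: Neighbour, leave alone: low square white jar, 90 x 90 mm, 119 mm high with a small brass knob on its lid, loose. Origin at the centre of its underside. It stands 200 to 240 mm to the other side of the cork.

How it is judged:
On the way, in this order (a step that is already met when the one before it is completed fails the run):
1. The vase is tipped onto its near bottom edge (6 degrees or more), on the shelf (angle between vase_centre's own z axis and vertical above 0.1 rad and height (world z) of each of corner_left, corner_right below 0.01 m), for 0.1 s.
2. Tipped 6 degrees or more, one near corner has swung more than 22 mm while the other has stayed on the shelf within 15 mm of its start (angle between vase_centre's own z axis and vertical above 0.1 rad and ((distance of corner_left from where it was at the start of the episode below 0.015 m and distance of corner_right from where it was at the start of the episode above 0.022 m and height (world z) of corner_left below 0.01 m) or (distance of corner_right from where it was at the start of the episode below 0.015 m and distance of corner_left from where it was at the start of the episode above 0.022 m and height (world z) of corner_right below 0.01 m))), for 0.1 s.
3. Still tipped 6 degrees or more, the other corner has followed: both are more than 25 mm from their start (angle between vase_centre's own z axis and vertical above 0.1 rad and distance of each of corner_left, corner_right from where it was at the start of the episode above 0.025 m), for 0.1 s.
At the end, for the whole second after the job is handed in: The tall square vase stands upright (within 2 degrees) on the shelf, its centre within 18 mm of the cork's centre along each side of the cork and its sides within 12 degrees of the cork's, at rest and released; the round vase and the low jar are within 20 mm of where they began (x of vase_centre in the frame of pad between -0.018 and 0.018 m and y of vase_centre in the frame of pad between -0.018 and 0.018 m and (angle between the x axis of vase_centre and the x axis of pad, either way round below 0.21 rad or angle between the x axis of vase_centre and the y axis of pad, either way round below 0.21 rad) and angle between vase_centre's own z axis and vertical below 0.035 rad and height (world z) of vase_centre between 0.13 and 0.14 m and distance of each of round_vase, square_jar from where it was at the start of the episode below 0.02 m); the robot touches nothing.
It fails at once if The vase is lifted: both near corners are more than 15 mm above the shelf (height (world z) of each of corner_left, corner_right above 0.015 m).
It fails at once if The vase is tipped beyond 34 degrees (angle between vase_centre's own z axis and vertical above 0.6 rad).
It fails at once if A neighbouring piece is tipped beyond 17 degrees (angle between any of round_vase, square_jar's own z axis and vertical above 0.3 rad).
It fails at once if A neighbouring piece is pushed more than 20 mm (distance of any of round_vase, square_jar from where it was at the start of the episode above 0.02 m).
It also fails if it takes over 40 s, if anything falls off the work surface, if the arm or the gripper's body presses on something with over 40 N, if the wrist force passes 120 N, or if a joint passes its speed limit or range.

### The arm

A 6-joint arm with a two-finger parallel gripper is mounted at the origin on the work surface. World frame = base frame: x ahead of the robot, y to its left, z up, the work surface at z = 0. Lengths are in m, angles in rad, forces in N, time in s.
With the tool pointing down it reaches from about 0.425 to 0.95 m from the base axis. Payload 3.5 kg.
Tool frame: the origin (TCP) lies midway between the tips of the shut fingers; the grasp point (between the pads) lies 19 mm behind it; z points along the fingers, y is the direction in which the jaws open and shut (so a half turn about z gives the same grasp; the last joint's range is limited). The gripper opens to 85 mm and grips with 20 to 120 N. Pads are 22 mm wide; open, the fingers measure 114 mm over their backs; the gripper's body (76 mm by 85 mm) begins 54 mm behind the grasp point. The pads swing forward as they close: fully open they stand 13 mm farther back than shut.
Start: joints at [1.106, 0.286, 1.577, -0, 1.279, -0.15], TCP at [0.209, 0.642, 0.231] pointing down, gripper open.
Joint ranges: [-2.77, 2.77], [-0.9, 2.22], [0.21, 2.48], [-1.53, 4.67], [0.24, 2.81], [-2.84, 2.84]. Speed limits (rad/s): [2.79, 2.79, 3.14, 3.14, 3.14, 3.14].

### API

Orientations are given as a unit quaternion [x, y, z, w].
In Python, from plant import ctrl gives the robot as it stands.
- The arm moves only by the tool apply_moves, never from a script. Its argument "moves" is a list that holds one entry, the list of rows, each a list of 7 numbers: the shift along the tool's x, y, z in m, then the turn, a rotation vector about the tool's x, y, z in degrees, then the gripper's target within -1 to 1 (shut at 1, half-way at 0, fully open at -1). In form: [[[tx, ty, tz, ax, ay, az, hand], ...]]. A call has 1 to 12 rows; each row shifts and turns the pose as measured when the row begins, along the tool's axes as they then stand; what a row does not reach is not made up. A row lasts 1/10 s, in which the tool goes at most 50 mm and 8.59 degrees, less where a joint would pass 70% of its speed; a pose out of reach is approached as far as the arm can. A call with a gripper value outside its range is refused whole. The fingers move at their own pace and stop on an object; "force" is the grip in N (left out, the last holds). Time passes only in rows, so rows that do not move let the fingers close. It gives the time, the measured TCP pose, the force and the opening at its end, in the units of the state.
- ctrl.get_state(): the state, without advancing time (a new reading comes with each control period).
- ctrl.read_camera(name): name is "scene" or "side" or "wrist"; returns the picture (400x640x3 uint8, red, green, blue); there is no depth.
- ctrl.get_calibration(name): a dict with "camera_matrix" (3x3 intrinsics, pixels), "cam_to_world" (4x4, takes a point from camera to world coordinates). Camera axes: x right, y up, looking along -z (the intrinsics and any distortion apply to the point x, -y, -z); pixel columns grow to the right and rows downward; lengths in m; the calibration is good to about 2 mm. A picture is of the moment at which its call begins: read the wrist's pose just before it. get_calibration takes no time and is no camera call; for the wrist camera it gives the pose at the moment of the call.
- ctrl.sign_off(): hands the job in, once; it reports no verdict.
The state is a dict: "time": time; "qpos": joint angles; "dq": joint speeds; "joint_efforts": joint torques, N m; "eef_pos": TCP position; "tcp_rot": TCP orientation; "contact_force": force on the tool from outside, world axes, zero at the start; "wrist_torque": the same for the moment, N m; "opening": opening from 0.0 (shut) to 1.0 (fully open).
Only numpy, scipy, OpenCV 4.12 (cv2) and the standard library are available. Lean on these libraries where they do the work, as an engineer would, in place of code of your own. Each camera call takes 0.05 s, during which the arm holds its last target. There are 200 camera calls.

## Working session

There is one attempt and no reset: what is moved stays moved. The work goes in short steps, Python scripts to look and compute and a tool call to move; the robot and the scene stay as the last step left them, time stands still between calls to the robot, and variables do not carry over. Pictures are saved under pics/ and viewed, about 8 in all and at most 12, crops included, and the job is handed in when it is done.

Besides the shell and the picture viewer there is one more tool, called after ">>>" in YAML: its name, and indented under it one key for each argument. apply_moves: Moves the arm, as the interface text tells. Its arguments: {"type":"object","properties":{"moves":{"type":"array","items":{"type":"array","items":{"type":"array","items":{"type":"number"}}}},"force":{"type":"number"}},"required":["moves"]}

```bash
mkdir -p pics; ls
python3 - <<'E'
from plant import ctrl
import cv2
for n in ("scene","side"):
    cv2.imwrite(f"pics/{n}0.png",ctrl.read_camera(n)[:,:,::-1])
    c=ctrl.get_calibration(n); print(n,c)
s=ctrl.get_state(); print(s)
E
```

```text
pics
scene {'camera_matrix': array([[498.08596325,   0.        , 322.58935317],
       [  0.        , 498.08596325, 192.55261127],
       [  0.        ,   0.        ,   1.        ]]), 'cam_to_world': array([[-0.49617876, -0.50210588,  0.70830525,  1.28947334],
       [ 0.86803273, -0.30384696,  0.39267824,  0.46900335],
       [ 0.01805034,  0.80967074,  0.58660675,  0.68369262],
       [ 0.        ,  0.        ,  0.        ,  1.        ]])}
side {'camera_matrix': array([[403.01994917,   0.        , 317.4286837 ],
       [  0.        , 403.01994917, 195.59654611],
       [  0.        ,   0.        ,   1.        ]]), 'cam_to_world': array([[ 0.17278306,  0.63979255, -0.7488735 , -0.07297019],
       [-0.9847891 ,  0.12637283, -0.11924908, -0.03796011],
       [ 0.01834259,  0.75808667,  0.65189581,  0.68833073],
       [ 0.        ,  0.        ,  0.        ,  1.        ]])}
{'time': 0.1, 'qpos': array([ 1.10595213e+00,  2.87133959e-01,  1.57803815e+00,  6.08365056e-05,
        1.27861201e+00, -1.50000994e-01]), 'dq': array([ 0.00174291, -0.00084896, -0.00274994,  0.00093199,  0.00034292,
       -0.00090498]), 'joint_efforts': array([ 6.10239999e-05, -4.07294762e+01, -2.93700027e+01, -1.51368795e-04,
        3.45528810e-03,  1.94065171e-05]), 'eef_pos': array([0.20871306, 0.64129355, 0.23004349]), 'tcp_rot': array([ 1.56780806e-01,  9.87632815e-01, -1.03555053e-03, -3.59326624e-04]), 'contact_force': array([ 0.48060466, -0.25627361, -0.24096109]), 'wrist_torque': array([ 0.02417411,  0.0087803 , -0.05660145]), 'opening': 0.9999341071736388}
```

View pics/scene0.png

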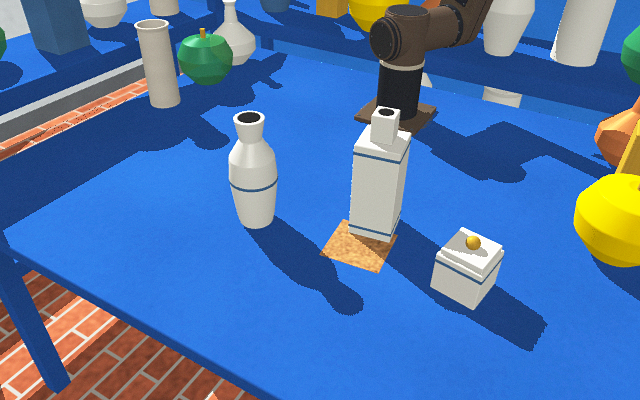

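View pics/side0.png

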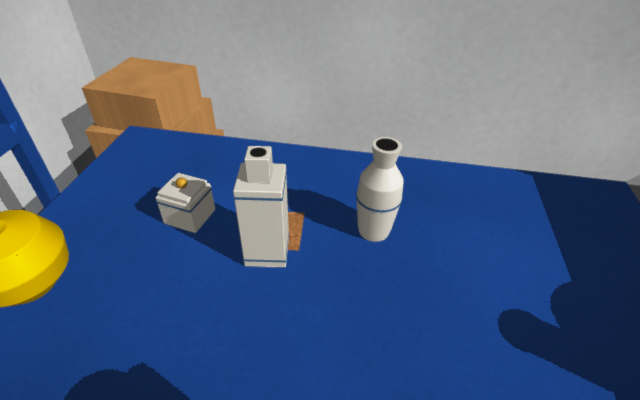

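The scene view shows the vase with its neck at about (386,125) and its base at about (375,235). The cork is at about (358,247), the round vase at (255,180) and the jar at (467,270). The side view shows the vase's near bottom edge from (244,264) to (287,265). I'll enlarge both in one picture.

Run:
```python
import cv2,numpy as np
a=cv2.imread("pics/scene0.png")[100:280,310:420]; b=cv2.imread("pics/side0.png")[140:275,225:315]
A=cv2.resize(a,(330,540),interpolation=cv2.INTER_CUBIC); B=cv2.resize(b,(360,540),interpolation=cv2.INTER_CUBIC)
for im,s,u0,v0 in((A,3,310,100),(B,4,225,140)):
    for u in range(u0-u0%20+20,u0+im.shape[1]//s,20): cv2.line(im,((u-u0)*s,0),((u-u0)*s,8),(0,255,255),1);cv2.putText(im,str(u),((u-u0)*s,20),0,.35,(0,255,255))
    for v in range(v0-v0%20+20,v0+im.shape[0]//s,20): cv2.line(im,(0,(v-v0)*s),(8,(v-v0)*s),(0,255,255),1);cv2.putText(im,str(v),(10,(v-v0)*s+4),0,.35,(0,255,255))
cv2.imwrite("pics/crop1.png",np.hstack([A,B]))
```

```text
(no output)
```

View pics/crop1.png

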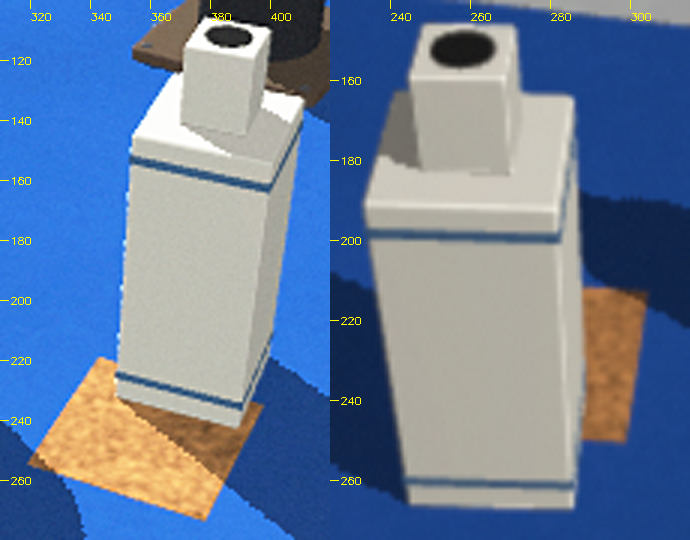

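The crop gives the base, top and neck corners of the vase and four cork corners. I'll fit the poses to them by least squares.

```bash
cat > h.py <<'E'
import numpy as np
from plant import ctrl
from scipy.optimize import least_squares
from scipy.spatial.transform import Rotation as R
def proj(P,c):
    K=c["camera_matrix"];T=c["cam_to_world"];p=(np.atleast_2d(P)-T[:3,3])@T[:3,:3]
    q=np.c_[p[:,0],-p[:,1],-p[:,2]]@K.T
    return q[:,:2]/q[:,2:]
def ground(uv,c,z=0):
    K=c["camera_matrix"];T=c["cam_to_world"]
    d=np.linalg.solve(K,[*uv,1]);d=T[:3,:3]@[d[0],-d[1],-d[2]];o=T[:3,3]
    return (o+d*(z-o[2])/d[2])
def place(p,L): 
    x,y,a=p;c,s=np.cos(a),np.sin(a);L=np.array(L,float)
    return np.c_[x+c*L[:,0]-s*L[:,1],y+s*L[:,0]+c*L[:,1],L[:,2]]
E
python3 - <<'E'
from h import *
S=ctrl.get_calibration("scene");D=ctrl.get_calibration("side")
b,n=.045,.022
V=[(S,(b,-b,0),(349.3,232.3)),(S,(b,b,0),(390,242.3)),(S,(-b,b,.215),(411,132.7)),(S,(b,-b,.215),(354.7,146.8)),
(S,(n,-n,.27),(372,114.7)),(S,(n,n,.27),(393.3,120)),(S,(-n,n,.27),(400.3,109.3)),(S,(-n,-n,.27),(378,105.7)),
(D,(-b,b,0),(245,265.8)),(D,(-b,-b,0),(286.2,267)),(D,(-b,b,.215),(233.8,191.3)),(D,(-b,-b,.215),(281.8,192.5)),(D,(b,-b,.215),(286,164)),
(D,(n,n,.27),(248.5,146.3)),(D,(n,-n,.27),(271.5,146.3)),(D,(-n,n,.27),(245.2,159)),(D,(-n,-n,.27),(270.2,160))]
def fit(V,p0):
    f=lambda p:np.concatenate([(proj(place(p,[l]),c)[0]-uv) for c,l,uv in V])
    r=least_squares(f,p0,loss="soft_l1");print(r.x,np.degrees(r.x[2]));print(f(r.x).reshape(-1,2).round(1).tolist());return r.x
v=fit(V,[.5,.1,0])
sc=[(343.3,219),(319.3,255),(378.7,273.7),(398,234.7)]
for uv in sc: print(ground(uv,S).round(3))
h=.0625
P=[(S,(-h,-h,0),sc[0]),(S,(h,-h,0),sc[1]),(S,(h,h,0),sc[2]),(S,(-h,h,0),sc[3]),(D,(h,-h,0),(304.2,212.8)),(D,(-h,-h,0),(299,250.5))]
p=fit(P,[.6,.1,0])
d=place([0,0,-p[2]],[(v[0]-p[0],v[1]-p[1],0)]);print("vase in pad",d)
for uv,nm in (((257,222),"round"),((467,243),"jar knob")): print(nm,ground(uv,S,0 if nm=="round" else .119))
E
```

```text
[0.5069992  0.16480948 0.17084125] 9.788482720579847
[[-1.1, -0.4], [-0.2, -0.1], [0.5, -2.1], [-0.9, -3.1], [-0.7, -0.8], [1.7, -1.9], [0.1, -1.4], [-0.5, -1.8], [-0.2, 0.8], [0.2, 0.2], [-0.7, -0.8], [0.8, -1.2], [-0.3, -1.8], [-0.7, -1.5], [0.1, -1.1], [-0.7, -0.4], [-0.8, -1.0]]
[0.526 0.099 0.   ]
[0.652 0.111 0.   ]
[0.638 0.235 0.   ]
[0.513 0.222 0.   ]
[0.58120968 0.16604173 0.09651222] 5.5297428300735785
[[-0.2, -0.4], [0.0, -0.9], [-0.1, -0.4], [0.0, 0.0], [-0.1, -0.8], [-0.6, -1.0]]
vase in pad [[-0.07398387  0.00592459  0.        ]]
round [ 0.63108461 -0.05598336  0.        ]
jar knob [0.60737    0.37516799 0.119     ]
```

```bash
cat >> h.py <<'E'
F=np.diag([-1,1,-1.])
V0=np.array([.507,.1648,np.radians(9.8)]); PAD=np.array([.5812,.166,np.radians(5.5)])
def cur():
    s=ctrl.get_state();return s["eef_pos"],R.from_quat(s["tcp_rot"]).as_matrix(),s
def rows(path,hand):
    p,Rm,s=cur()
    for P,Q in path:
        t=Rm.T@(P-p);a=np.degrees(R.from_matrix(Rm.T@Q).as_rotvec())
        print("["+",".join(f"{v:.4f}" for v in t)+","+",".join(f"{v:.2f}" for v in a)+f",{hand}],",end="")
        p,Rm=P,Q
    print()
def tool_up(x,y,z,a): return np.array([x,y,z]),R.from_euler("z",a).as_matrix()@F
def lerp(P,Q,n):
    p,Rm,_=cur();w=R.from_matrix(Rm.T@Q).as_rotvec()
    return [(p+(P-p)*k/n,Rm@R.from_rotvec(w*k/n).as_matrix()) for k in range(1,n+1)]
E
python3 - <<'E'
from h import *
p,Q=tool_up(V0[0],V0[1],.34,V0[2])
p0,R0,_=cur(); rows(lerp(p,Q,12),-1)
E
```

```text
[-0.0359,-0.0301,-0.0091,-0.01,-0.00,-2.32,-1],[-0.0347,-0.0315,-0.0091,-0.01,-0.00,-2.32,-1],[-0.0334,-0.0329,-0.0091,-0.01,-0.00,-2.32,-1],[-0.0320,-0.0342,-0.0091,-0.01,-0.00,-2.32,-1],[-0.0306,-0.0355,-0.0091,-0.01,-0.00,-2.32,-1],[-0.0292,-0.0367,-0.0091,-0.01,-0.00,-2.32,-1],[-0.0276,-0.0378,-0.0091,-0.01,-0.00,-2.32,-1],[-0.0261,-0.0389,-0.0091,-0.01,-0.00,-2.32,-1],[-0.0245,-0.0399,-0.0091,-0.01,-0.00,-2.32,-1],[-0.0229,-0.0409,-0.0091,-0.01,-0.00,-2.32,-1],[-0.0212,-0.0418,-0.0092,-0.01,-0.00,-2.32,-1],[-0.0195,-0.0426,-0.0092,-0.01,-0.00,-2.32,-1],
```

>>> apply_moves:
  moves:
    - [[-0.036, -0.03, -0.022, 0, 0, -2.3, -1], [-0.035, -0.0315, -0.022, 0, 0, -2.3, -1], [-0.033, -0.033, -0.022, 0, 0, -2.3, -1], [-0.032, -0.034, -0.022, 0, 0, -2.3, -1], [-0.031, -0.035, -0.022, 0, 0, -2.3, -1], [-0.029, -0.037, 0, 0, 0, -2.3, -1], [-0.028, -0.038, 0, 0, 0, -2.3, -1], [-0.026, -0.039, 0, 0, 0, -2.3, -1], [-0.024, -0.04, 0, 0, 0, -2.3, -1], [-0.023, -0.041, 0, 0, 0, -2.3, -1], [-0.021, -0.042, 0, 0, 0, -2.3, -1], [-0.019, -0.043, 0, 0, 0, -2.3, -1]]
  force: 100

```text
time: 1.3
eef_pos: [0.5123, 0.1588, 0.3349]
tcp_rot: [-0.099, 0.995, -0.006, -0.004]
contact_force: [0.4, 1.7, 0.2]
opening: 1.003
```

Run:
```python
from h import *
p,R0,s=cur();print(p,s["qpos"])
p,Q=tool_up(V0[0],V0[1],.34,V0[2]); rows(lerp(p,Q,5),-1)
```

```text
[0.51226525 0.15878218 0.33485832] [ 0.11648167 -0.07973606  1.78604804 -0.01103458  1.44305091 -1.65149584]
[0.0008,0.0014,-0.0010,-0.12,-0.10,0.32,-1],[0.0008,0.0014,-0.0010,-0.12,-0.10,0.32,-1],[0.0008,0.0014,-0.0010,-0.12,-0.10,0.32,-1],[0.0008,0.0014,-0.0010,-0.12,-0.10,0.32,-1],[0.0008,0.0014,-0.0010,-0.12,-0.10,0.32,-1],
```

>>> apply_moves:
  moves:
    - [[0.002, 0.0035, -0.0025, -0.3, -0.25, 0.8, -1], [0.002, 0.0035, -0.0025, -0.3, -0.25, 0.8, -1], [0, 0, 0, 0, 0, 0, -1]]

```text
time: 1.6
eef_pos: [0.5086, 0.1601, 0.3379]
tcp_rot: [-0.08, 0.997, -0.0, -0.001]
contact_force: [-0.3, 0.3, -0.0]
opening: 0.998
```

Run:
```python
from h import *
import cv2
p,R0,s=cur();print(p,s["qpos"])
c=ctrl.get_calibration("wrist");im=ctrl.read_camera("wrist")[:,:,::-1].copy()
b,n=.045,.022
for L,col in (([(b,b,.215),(b,-b,.215),(-b,-b,.215),(-b,b,.215)],(0,0,255)),([(n,n,.27),(n,-n,.27),(-n,-n,.27),(-n,n,.27)],(0,255,0))):
    cv2.polylines(im,[proj(place(V0,L),c).round().astype(int)],True,col,1)
h=.0625
cv2.polylines(im,[proj(place(PAD,[(h,h,0),(h,-h,0),(-h,-h,0),(-h,h,0)]),c).round().astype(int)],True,(255,0,255),1)
cv2.imwrite("pics/w1.png",im)
p,Q=tool_up(V0[0],V0[1],.224,V0[2]); rows(lerp(p,Q,5),-1)
```

```text
[0.50855813 0.16011774 0.33794643] [ 1.14752823e-01 -9.22770261e-02  1.79223823e+00 -2.66141479e-04
  1.44447850e+00 -1.61573818e+00]
[0.0001,0.0009,0.0228,-0.00,-0.04,-0.12,-1],[0.0001,0.0009,0.0228,-0.00,-0.04,-0.12,-1],[0.0001,0.0009,0.0228,-0.00,-0.04,-0.12,-1],[0.0001,0.0009,0.0228,-0.00,-0.04,-0.12,-1],[0.0001,0.0009,0.0228,-0.00,-0.04,-0.12,-1],
```

View pics/w1.png

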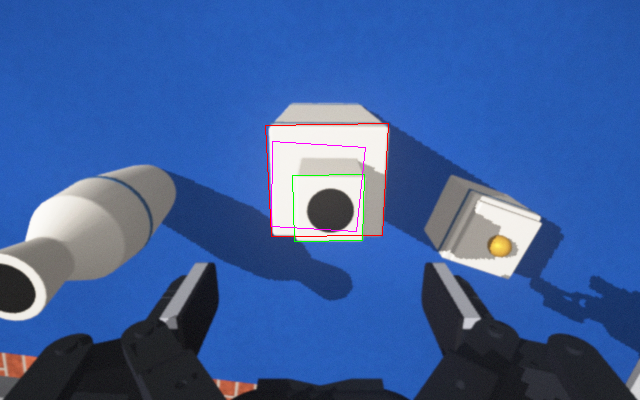

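The wrist view shows the fitted outline lying on the body top (corners about (267,125) to (388,123)) and on the neck (293–365, 175–240), so the pose is right. I'll descend and grip.

>>> apply_moves:
  moves:
    - [[0, 0.0015, 0.025, 0, 0, 0, -1], [0, 0.0015, 0.025, 0, 0, 0, -1], [0, 0.001, 0.025, 0, 0, 0, -1], [0, 0.001, 0.025, 0, 0, 0, -1], [0, 0, 0.012, 0, 0, 0, -1], [0, 0, 0, 0, 0, 0, -1]]

```text
time: 2.25
eef_pos: [0.5042, 0.1738, 0.2242]
tcp_rot: [-0.087, 0.996, 0.0, 0.001]
contact_force: [0.5, 0.8, 0.4]
opening: 0.999
```

Run:
```python
from h import *
p,Q=tool_up(V0[0],V0[1],.224,V0[2]); rows(lerp(p,Q,1),-1)
```

```text
[-0.0012,-0.0093,0.0003,0.00,0.11,0.23,-1],
```

>>> apply_moves:
  moves:
    - [[-0.001, -0.009, 0, 0, 0, 0, -1], [0, 0, 0, 0, 0, 0, -1], [0, 0, 0, 0, 0, 0, -1]]

```text
time: 2.55
eef_pos: [0.5081, 0.1656, 0.2276]
tcp_rot: [-0.088, 0.996, 0.0, 0.003]
contact_force: [0.2, -0.4, -1.1]
opening: 1.003
```

Run:
```python
from h import *
p,Q=tool_up(V0[0],V0[1],.224,V0[2]); rows(lerp(p,Q,1),-1)
```

```text
[0.0012,-0.0006,0.0036,-0.02,0.39,0.35,-1],
```

>>> apply_moves:
  moves:
    - [[0, 0, 0.002, 0, 0.4, 0.3, 1], [0, 0, 0, 0, 0, 0, 1], [0, 0, 0, 0, 0, 0, 1], [0, 0, 0, 0, 0, 0, 1], [0, 0, 0, 0, 0, 0, 1], [0, 0, 0, 0, 0, 0, 1]]
  force: 100

```text
time: 3.15
eef_pos: [0.51, 0.1658, 0.2285]
tcp_rot: [-0.085, 0.996, 0.0, 0.003]
contact_force: [0.8, -0.2, 1.0]
opening: 0.506
```

Run:
```python
from h import *
p,Q,s=cur();print(p,s["tcp_rot"],s["contact_force"],s["wrist_torque"],s["opening"])
Rv=Q@F; print(R.from_matrix(Rv).as_euler("zyx",degrees=True))
```

```text
[0.51002547 0.1658442  0.22850417] [-8.51086704e-02  9.96367576e-01  4.68190654e-04  2.81925911e-03] [ 0.82773166 -0.1620066   0.96642684] [ 0.02698115 -0.00226185 -0.02634809] 0.5062943315205692
[ 9.76481188 -0.31732528  0.08095257]
```

```bash
cat >> h.py <<'E'
import json
C={"L":np.array([-.045,.045,0]),"R":np.array([-.045,-.045,0]),"E":np.array([-.045,0,0])}
def G():
    g=json.load(open("g.json"));return np.array(g["t"]),np.array(g["R"])
def vase():
    t,Gr=G();p,Q,s=cur();Rv=Q@Gr.T;return p-Rv@t,Rv,s
def eul(Rv):
    z,y,x=R.from_matrix(Rv).as_euler("ZYX",degrees=True);return np.array([z,-y,x])
def report():
    o,Rv,s=vase();print("t",round(s["time"],2),"yaw,tilt,roll",eul(Rv).round(2),"F",s["contact_force"].round(1),"M",s["wrist_torque"].round(2),"q",s["qpos"].round(2))
    for k in "LR":print(k,((o+Rv@C[k])*1000).round(1),end=" ")
    c=o+Rv@[0,0,0];d=place([0,0,-PAD[2]],[(*(c[:2]-PAD[:2]),0)])[0];print("centre in pad",(d[:2]*1000).round(1))
def plan(piv,pw,ang,n,hand=1):
    "piv corner key, its world target pw, final yaw/tilt/roll deg, in n rows"
    t,Gr=G();o,Rv,s=vase();a0=eul(Rv);p0=o+Rv@C[piv];path=[]
    for k in range(1,n+1):
        a=a0+(np.array(ang)-a0)*k/n;M=R.from_euler("ZYX",[a[0],-a[1],a[2]],degrees=True).as_matrix()
        P=p0+(np.array(pw)-p0)*k/n-M@C[piv];path.append((P+M@t,M@Gr))
    rows(path,hand)
E
python3 - <<'E'
from h import *
p,Q,s=cur();a=np.radians(9.76);Rv=R.from_euler("z",a).as_matrix()
v=Rv.T@np.array([V0[0],V0[1],0]);q=Rv.T@p
o=Rv@[v[0],q[1],0]
json.dump({"t":(Rv.T@(p-o)).tolist(),"R":(Rv.T@Q).tolist()},open("g.json","w"));print(Rv.T@(p-o))
report();e=o+Rv@C["E"];e[2]=0
plan("E",e,[9.8,12,0],10)
E
```

```text
[ 3.15869205e-03 -1.59153349e-17  2.28504174e-01]
t 3.15 yaw,tilt,roll [ 9.76 -0.    0.  ] F [ 0.8 -0.2  1. ] M [ 0.03 -0.   -0.03] q [ 0.12 -0.02  1.92  0.    1.23 -1.62]
L [454.9 202.    0. ] R [470.2 113.3   0. ] centre in pad [-74.    6.4]
[0.0048,0.0000,-0.0010,0.00,-1.20,-0.00,1],[0.0048,0.0000,-0.0010,-0.00,-1.20,-0.00,1],[0.0048,0.0000,-0.0010,-0.00,-1.20,-0.00,1],[0.0048,0.0000,-0.0010,-0.00,-1.20,-0.00,1],[0.0048,0.0000,-0.0010,-0.00,-1.20,-0.00,1],[0.0048,0.0000,-0.0010,-0.00,-1.20,-0.00,1],[0.0048,0.0000,-0.0010,-0.00,-1.20,-0.00,1],[0.0048,0.0000,-0.0010,-0.00,-1.20,-0.00,1],[0.0048,0.0000,-0.0010,-0.00,-1.20,-0.00,1],[0.0048,0.0000,-0.0010,-0.00,-1.20,-0.00,1],
```

>>> apply_moves:
  moves:
    - [[0.0048, 0, -0.001, 0, -1.2, 0, 1], [0.0048, 0, -0.001, 0, -1.2, 0, 1], [0.0048, 0, -0.001, 0, -1.2, 0, 1], [0.0048, 0, -0.001, 0, -1.2, 0, 1], [0.0048, 0, -0.001, 0, -1.2, 0, 1]]

```text
time: 3.65
eef_pos: [0.4843, 0.1615, 0.2321]
tcp_rot: [-0.085, 0.995, 0.005, 0.059]
contact_force: [1.0, 0.2, -0.7]
opening: 0.501
```

Run:
```python
from h import *
report();plan("E",[.4625,.1577,0],[9.8,12,0],5)
```

```text
t 3.65 yaw,tilt,roll [ 9.78  6.43 -0.01] F [ 1.   0.2 -0.7] M [ 0.07 -0.07  0.02] q [ 0.12 -0.15  2.04  0.01  1.14 -1.62]
L [ 4.547e+02  2.020e+02 -3.000e-01] R [ 4.700e+02  1.133e+02 -3.000e-01] centre in pad [-74.5   6.4]
[0.0044,0.0000,-0.0010,-0.00,-1.11,-0.00,1],[0.0044,0.0000,-0.0010,-0.00,-1.11,-0.00,1],[0.0044,0.0000,-0.0010,-0.00,-1.11,-0.00,1],[0.0044,0.0000,-0.0010,-0.00,-1.11,-0.00,1],[0.0044,0.0000,-0.0010,-0.00,-1.11,-0.00,1],
```

>>> apply_moves:
  moves:
    - [[0.0044, 0, -0.001, 0, -1.1, 0, 1], [0.0044, 0, -0.001, 0, -1.1, 0, 1], [0.0044, 0, -0.001, 0, -1.1, 0, 1], [0.0044, 0, -0.001, 0, -1.1, 0, 1], [0.0044, 0, -0.001, 0, -1.1, 0, 1], [0, 0, 0, 0, 0, 0, 1], [0, 0, 0, 0, 0, 0, 1]]

```text
time: 4.35
eef_pos: [0.4589, 0.1571, 0.2329]
tcp_rot: [-0.085, 0.99, 0.01, 0.112]
contact_force: [1.0, 1.1, -3.2]
opening: 0.503
```

Run:
```python
from h import *
import cv2
report()
o,Rv,s=vase();p=o+Rv@C["R"];p[2]=-.0005
plan("R",p,[eul(Rv)[0],12,3.2],3)
im=ctrl.read_camera("side")[:,:,::-1].copy();c=ctrl.get_calibration("side")
b=.045;L=np.array([(-b,b,0),(-b,-b,0),(-b,-b,.215),(-b,b,.215)])
im=cv2.resize(im[100:290,170:360],(760,760),interpolation=cv2.INTER_CUBIC)[:,:]
q=(proj(o+L@Rv.T,c)-[170,100])*4
cv2.polylines(im,[q.round().astype(int)],True,(0,0,255),1);cv2.imwrite("pics/s2.png",cv2.resize(im,(600,600)))
```

```text
t 4.35 yaw,tilt,roll [ 9.8  12.63 -0.03] F [ 1.   1.1 -3.2] M [ 0.08 -0.28  0.02] q [ 0.11 -0.28  2.15  0.01  1.04 -1.63]
L [454.1 201.8  -0.6] R [469.5 113.1  -0.6] centre in pad [-75.9   6.3]
[-0.0008,-0.0043,-0.0006,-1.08,0.21,0.01,1],[-0.0008,-0.0043,-0.0006,-1.08,0.21,0.01,1],[-0.0009,-0.0043,-0.0006,-1.08,0.21,0.02,1],
```

View pics/s2.png

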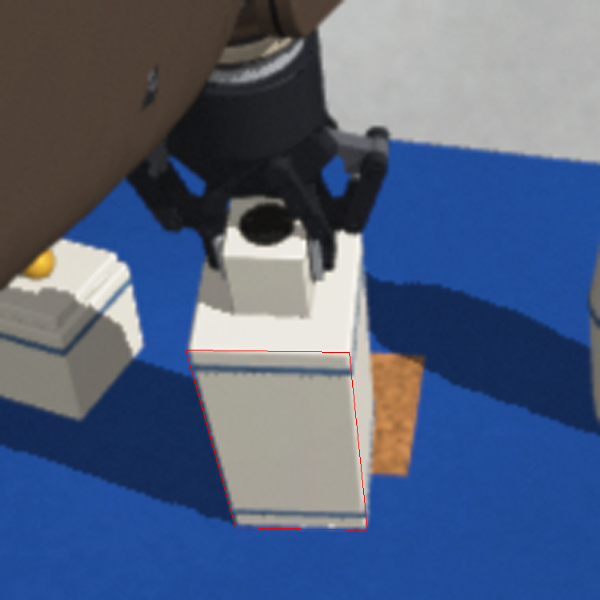

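The tipped outline matches the picture: near bottom edge (235,526)–(366,528), with the cork at (395,410). Next I'll raise the left corner and swing it about the right one.

>>> apply_moves:
  moves:
    - [[-0.0008, -0.0043, -0.0006, -1.1, 0.2, 0, 1], [-0.0008, -0.0043, -0.0006, -1.1, 0.2, 0, 1], [-0.0008, -0.0043, -0.0006, -1.1, 0.2, 0, 1]]

```text
time: 4.7
eef_pos: [0.4635, 0.1447, 0.2347]
tcp_rot: [-0.09, 0.99, 0.038, 0.104]
contact_force: [1.4, 0.2, -2.3]
opening: 0.501
```

Run:
```python
from h import *
report();plan("R",[.4695,.1131,-.0005],[-22,12,3.2],16)
```

```text
t 4.7 yaw,tilt,roll [10.05 11.94  3.25] F [ 1.4  0.2 -2.3] M [-0.07 -0.16 -0.01] q [ 0.05 -0.28  2.15  0.1   1.07 -1.74]
L [453.  201.6   4. ] R [469.7 113.3  -0.9] centre in pad [-76.2   6.4]
[-0.0011,-0.0000,0.0002,0.43,-0.12,1.95,1],[-0.0011,-0.0000,0.0002,0.43,-0.12,1.95,1],[-0.0011,-0.0000,0.0002,0.43,-0.12,1.95,1],[-0.0011,-0.0000,0.0002,0.43,-0.12,1.95,1],[-0.0011,-0.0000,0.0002,0.43,-0.11,1.95,1],[-0.0011,-0.0000,0.0002,0.43,-0.11,1.95,1],[-0.0011,-0.0000,0.0002,0.43,-0.11,1.95,1],[-0.0011,-0.0000,0.0002,0.43,-0.11,1.95,1],[-0.0011,-0.0000,0.0002,0.43,-0.11,1.95,1],[-0.0011,-0.0000,0.0002,0.43,-0.11,1.95,1],[-0.0011,-0.0000,0.0002,0.43,-0.11,1.95,1],[-0.0011,-0.0000,0.0002,0.43,-0.11,1.95,1],[-0.0011,-0.0000,0.0002,0.43,-0.11,1.95,1],[-0.0011,-0.0000,0.0002,0.43,-0.11,1.95,1],[-0.0011,-0.0000,0.0002,0.43,-0.11,1.95,1],[-0.0011,-0.0000,0.0002,0.43,-0.11,1.95,1],
```

>>> apply_moves:
  moves:
    - [[-0.0011, 0, 0.0002, 0.43, -0.12, 1.95, 1], [-0.0011, 0, 0.0002, 0.43, -0.12, 1.95, 1], [-0.0011, 0, 0.0002, 0.43, -0.12, 1.95, 1], [-0.0011, 0, 0.0002, 0.43, -0.12, 1.95, 1], [-0.0011, 0, 0.0002, 0.43, -0.11, 1.95, 1], [-0.0011, 0, 0.0002, 0.43, -0.11, 1.95, 1], [-0.0011, 0, 0.0002, 0.43, -0.11, 1.95, 1], [-0.0011, 0, 0.0002, 0.43, -0.11, 1.95, 1]]

```text
time: 5.5
eef_pos: [0.4738, 0.1446, 0.2347]
tcp_rot: [0.056, 0.993, 0.023, 0.103]
contact_force: [1.0, 1.0, -1.3]
opening: 0.502
```

Run:
```python
from h import *
report();plan("R",[.4695,.1131,-.0005],[-22,12,3.2],8)
```

```text
t 5.5 yaw,tilt,roll [-6.82 11.38  3.31] F [ 1.   1.  -1.3] M [ 0.12 -0.01  0.02] q [ 0.08 -0.25  2.12  0.02  1.05 -1.38]
L [478.  202.7   4.1] R [468.4 113.3  -1. ] centre in pad [-65.2  -7. ]
[-0.0009,-0.0000,0.0001,0.40,-0.19,1.85,1],[-0.0009,-0.0000,0.0001,0.40,-0.19,1.85,1],[-0.0009,0.0000,0.0001,0.41,-0.18,1.85,1],[-0.0009,0.0000,0.0001,0.41,-0.18,1.85,1],[-0.0009,0.0000,0.0001,0.41,-0.18,1.85,1],[-0.0009,0.0001,0.0001,0.41,-0.18,1.85,1],[-0.0009,0.0001,0.0001,0.42,-0.18,1.85,1],[-0.0009,0.0001,0.0001,0.42,-0.18,1.85,1],
```

>>> apply_moves:
  moves:
    - [[-0.0009, 0, 0.0001, 0.4, -0.2, 1.9, 1], [-0.0009, 0, 0.0001, 0.4, -0.2, 1.9, 1], [-0.0009, 0, 0.0001, 0.41, -0.2, 1.9, 1], [-0.0009, 0, 0.0001, 0.41, -0.2, 1.9, 1], [-0.0009, 0, 0.0001, 0.41, -0.2, 1.9, 1], [-0.0009, 0, 0.0001, 0.41, -0.2, 1.9, 1], [-0.0009, 0, 0.0001, 0.42, -0.2, 1.9, 1], [-0.0009, 0, 0.0001, 0.42, -0.2, 1.9, 1], [0, 0, 0, 0, 0, 0, 1]]

```text
time: 6.4
eef_pos: [0.4815, 0.1435, 0.2346]
tcp_rot: [0.197, 0.975, 0.006, 0.105]
contact_force: [0.2, 1.1, -1.2]
opening: 0.503
```

Run:
```python
from h import *
report();o,Rv,s=vase();p=o+Rv@C["L"];p[2]=-.0005
plan("L",p,[eul(Rv)[0],12,-3.2],6)
```

```text
t 6.4 yaw,tilt,roll [-23.18  11.39   3.07] F [ 0.2  1.1 -1.2] M [0.1  0.04 0.06] q [ 0.11 -0.22  2.1  -0.06  1.06 -1.03]
L [501.5 197.1   3.8] R [467.  114.1  -0.9] centre in pad [-58.8 -22.2]
[0.0005,0.0041,-0.0002,1.05,-0.10,-0.01,1],[0.0005,0.0042,-0.0002,1.05,-0.10,-0.01,1],[0.0006,0.0042,-0.0002,1.05,-0.10,-0.01,1],[0.0006,0.0042,-0.0002,1.05,-0.10,-0.00,1],[0.0006,0.0042,-0.0002,1.05,-0.10,-0.00,1],[0.0006,0.0042,-0.0002,1.05,-0.10,-0.00,1],
```

>>> apply_moves:
  moves:
    - [[0.0006, 0.0042, -0.0002, 1.05, -0.1, 0, 1], [0.0006, 0.0042, -0.0002, 1.05, -0.1, 0, 1], [0.0006, 0.0042, -0.0002, 1.05, -0.1, 0, 1], [0.0006, 0.0042, -0.0002, 1.05, -0.1, 0, 1], [0.0006, 0.0042, -0.0002, 1.05, -0.1, 0, 1], [0.0006, 0.0042, -0.0002, 1.05, -0.1, 0, 1]]

```text
time: 7.0
eef_pos: [0.4882, 0.1693, 0.2346]
tcp_rot: [0.203, 0.973, -0.054, 0.098]
contact_force: [-1.2, -0.5, 0.6]
opening: 0.507
```

Run:
```python
from h import *
report();o,Rv,s=vase();L0=(o+Rv@C["L"])[:2]
u=lambda a:np.array([-np.sin(a),np.cos(a)])
res=[]
D=np.radians
for A in range(0,36,2):
  Rc=L0-.09*u(D(A))
  for B in range(-30,18,2):
    for n,Bs in ((2,[B]),(3,[B]+[])):
      Lc=Rc+.09*u(D(B))
      for Cc in ([None] if n==2 else range(-4,16,2)):
        f=B if Cc is None else Cc
        R2=Rc if Cc is None else Lc-.09*u(D(f))
        m=R2+.045*u(D(f));c=m+.045*np.array([np.cos(D(f)),np.sin(D(f))])
        d=place([0,0,-PAD[2]],[(*(c-PAD[:2]),0)])[0]*1000
        res.append((np.hypot(*d[:2])+.5*abs(f-5.5),n,A,B,Cc,d[:2].round(1)))
for n in (2,3):
  for r in sorted([r for r in res if r[1]==n],key=lambda r:r[0])[:4]:print(r)
plan("L",[*L0,-.0005],[20,12,-3.2],20)
```

```text
t 7.0 yaw,tilt,roll [-23.17  11.94  -3.9 ] F [-1.2 -0.5  0.6] M [ 0.05  0.26 -0.07] q [ 0.22 -0.12  2.02 -0.2   1.12 -0.86]
L [500.4 196.   -1.4] R [463.9 113.9   4.6] centre in pad [-61.  -22.6]
(np.float64(1.781945574564961), 2, 28, 6, None, array([ 1.5, -0.2]))
(np.float64(2.1636901313011667), 2, 26, 6, None, array([-1.4, -1.3]))
(np.float64(2.627115155389605), 2, 28, 8, None, array([-0.1,  1.4]))
(np.float64(3.6447389242916675), 2, 26, 4, None, array([ 0.2, -2.9]))
(np.float64(1.3786279989982573), 3, 30, 8, 4, array([-0.3, -0.5]))
(np.float64(1.581906213754053), 3, 26, 6, 8, array([0.1, 0.3]))
(np.float64(1.6263031531008028), 3, 32, 10, 4, array([-0.6,  0.6]))
(np.float64(1.781945574564961), 3, 28, 6, 6, array([ 1.5, -0.2]))
[-0.0011,-0.0001,0.0002,-0.49,-0.14,-2.10,1],[-0.0011,-0.0001,0.0002,-0.49,-0.14,-2.10,1],[-0.0011,-0.0001,0.0002,-0.49,-0.14,-2.10,1],[-0.0011,-0.0001,0.0002,-0.49,-0.14,-2.10,1],[-0.0011,-0.0001,0.0002,-0.49,-0.14,-2.10,1],[-0.0011,-0.0001,0.0002,-0.49,-0.14,-2.10,1],[-0.0011,-0.0001,0.0002,-0.49,-0.14,-2.10,1],[-0.0011,-0.0001,0.0002,-0.49,-0.14,-2.10,1],[-0.0011,-0.0001,0.0002,-0.49,-0.13,-2.10,1],[-0.0011,-0.0001,0.0002,-0.49,-0.13,-2.10,1],[-0.0011,-0.0001,0.0002,-0.49,-0.13,-2.10,1],[-0.0011,-0.0001,0.0002,-0.49,-0.13,-2.10,1],[-0.0011,-0.0001,0.0002,-0.49,-0.13,-2.10,1],[-0.0012,-0.0001,0.0002,-0.49,-0.13,-2.10,1],[-0.0012,-0.0001,0.0002,-0.50,-0.13,-2.10,1],[-0.0012,-0.0001,0.0002,-0.50,-0.13,-2.10,1],[-0.0012,-0.0001,0.0002,-0.50,-0.12,-2.10,1],[-0.0012,-0.0001,0.0002,-0.50,-0.12,-2.10,1],[-0.0012,-0.0001,0.0002,-0.50,-0.12,-2.10,1],[-0.0012,-0.0001,0.0002,-0.50,-0.12,-2.11,1],
```

>>> apply_moves:
  moves:
    - [[-0.0011, 0, 0.0002, -0.49, -0.14, -2.1, 1], [-0.0011, 0, 0.0002, -0.49, -0.14, -2.1, 1], [-0.0011, 0, 0.0002, -0.49, -0.14, -2.1, 1], [-0.0011, 0, 0.0002, -0.49, -0.14, -2.1, 1], [-0.0011, 0, 0.0002, -0.49, -0.14, -2.1, 1], [-0.0011, 0, 0.0002, -0.49, -0.14, -2.1, 1], [-0.0011, 0, 0.0002, -0.49, -0.14, -2.1, 1], [-0.0011, 0, 0.0002, -0.49, -0.14, -2.1, 1], [-0.0011, 0, 0.0002, -0.49, -0.13, -2.1, 1], [-0.0011, 0, 0.0002, -0.49, -0.13, -2.1, 1]]

```text
time: 8.0
eef_pos: [0.4996, 0.1687, 0.2349]
tcp_rot: [0.007, 0.994, -0.039, 0.104]
contact_force: [0.1, -1.1, -2.0]
opening: 0.502
```

Run:
```python
from h import *
report();plan("L",[.5004,.196,-.0005],[28,12,-3.5],12)
```

```text
t 8.0 yaw,tilt,roll [-0.37 11.6  -4.53] F [ 0.1 -1.1 -2. ] M [-0.13  0.02 -0.  ] q [ 0.19 -0.14  2.03 -0.13  1.06 -1.31]
L [499.2 195.5  -1.4] R [497.1 105.8   5.6] centre in pad [-40.3 -11.8]
[-0.0011,-0.0002,0.0002,-0.58,-0.21,-2.30,1],[-0.0011,-0.0003,0.0002,-0.58,-0.21,-2.30,1],[-0.0011,-0.0003,0.0002,-0.58,-0.21,-2.30,1],[-0.0011,-0.0003,0.0002,-0.58,-0.20,-2.30,1],[-0.0011,-0.0003,0.0002,-0.58,-0.20,-2.30,1],[-0.0012,-0.0003,0.0002,-0.58,-0.20,-2.30,1],[-0.0012,-0.0003,0.0002,-0.58,-0.19,-2.30,1],[-0.0012,-0.0003,0.0002,-0.58,-0.19,-2.30,1],[-0.0012,-0.0003,0.0003,-0.59,-0.19,-2.30,1],[-0.0012,-0.0003,0.0003,-0.59,-0.18,-2.30,1],[-0.0012,-0.0003,0.0003,-0.59,-0.18,-2.30,1],[-0.0012,-0.0003,0.0003,-0.59,-0.17,-2.30,1],
```

>>> apply_moves:
  moves:
    - [[-0.0011, -0.0003, 0.0002, -0.58, -0.2, -2.35, 1], [-0.0011, -0.0003, 0.0002, -0.58, -0.2, -2.35, 1], [-0.0011, -0.0003, 0.0002, -0.58, -0.2, -2.35, 1], [-0.0011, -0.0003, 0.0002, -0.58, -0.2, -2.35, 1], [-0.0011, -0.0003, 0.0002, -0.58, -0.2, -2.35, 1], [-0.0012, -0.0003, 0.0002, -0.58, -0.2, -2.35, 1], [-0.0012, -0.0003, 0.0002, -0.58, -0.2, -2.35, 1], [-0.0012, -0.0003, 0.0002, -0.58, -0.2, -2.35, 1], [-0.0012, -0.0003, 0.0003, -0.59, -0.2, -2.35, 1], [-0.0012, -0.0003, 0.0003, -0.59, -0.2, -2.35, 1], [-0.0012, -0.0003, 0.0003, -0.59, -0.2, -2.35, 1], [-0.0012, -0.0003, 0.0003, -0.59, -0.2, -2.35, 1]]

```text
time: 9.2
eef_pos: [0.5149, 0.1704, 0.2348]
tcp_rot: [-0.255, 0.961, -0.008, 0.106]
contact_force: [1.2, 0.2, -1.2]
opening: 0.499
```

Run:
```python
from h import *
report();o,Rv,s=vase();p=o+Rv@C["R"];p[2]=-.0005
plan("R",p,[eul(Rv)[0],12,3.2],6)
```

```text
t 9.2 yaw,tilt,roll [30.07 11.23 -4.13] F [ 1.2  0.2 -1.2] M [-0.19  0.07 -0.03] q [ 0.13 -0.13  2.02  0.01  1.03 -1.97]
L [498.7 193.9  -1.3] R [542.6 115.5   5. ] centre in pad [-21.2  12.9]
[0.0007,-0.0048,-0.0001,-1.22,-0.13,0.01,1],[0.0007,-0.0048,-0.0001,-1.22,-0.13,0.01,1],[0.0007,-0.0049,-0.0001,-1.22,-0.13,0.01,1],[0.0007,-0.0049,-0.0001,-1.22,-0.13,0.01,1],[0.0007,-0.0049,-0.0001,-1.22,-0.13,0.00,1],[0.0007,-0.0049,-0.0001,-1.22,-0.13,0.00,1],
```

>>> apply_moves:
  moves:
    - [[0.0007, -0.0049, -0.0001, -1.2, -0.1, 0, 1], [0.0007, -0.0049, -0.0001, -1.2, -0.1, 0, 1], [0.0007, -0.0049, -0.0001, -1.2, -0.1, 0, 1], [0.0007, -0.0049, -0.0001, -1.2, -0.1, 0, 1], [0.0007, -0.0049, -0.0001, -1.2, -0.1, 0, 1], [0.0007, -0.0049, -0.0001, -1.2, -0.1, 0, 1]]

```text
time: 9.8
eef_pos: [0.5264, 0.1449, 0.2346]
tcp_rot: [-0.264, 0.959, 0.054, 0.093]
contact_force: [-1.1, 0.2, 1.0]
opening: 0.504
```

Run:
```python
from h import *
report();o,Rv,s=vase();p=o+Rv@C["R"];p[2]=-.0005
plan("R",p,[5.5,12,3.2],12)
for a in (4,6,8):
    a=np.radians(a);c=p[:2]+.045*np.array([-np.sin(a)+np.cos(a),np.cos(a)+np.sin(a)])
    print((place([0,0,-PAD[2]],[(*(c-PAD[:2]),0)])[0]*1000).round(1))
```

```text
t 9.8 yaw,tilt,roll [30.48 11.56  3.17] F [-1.1  0.2  1. ] M [-0.23  0.26  0.01] q [ 0.01 -0.1   2.    0.17  1.1  -2.16]
L [495.5 193.5   3.9] R [542.  116.5  -1. ] centre in pad [-23.3  13.7]
[-0.0010,-0.0001,0.0002,0.43,-0.15,2.03,1],[-0.0010,-0.0001,0.0002,0.43,-0.15,2.03,1],[-0.0010,-0.0001,0.0002,0.43,-0.15,2.03,1],[-0.0010,-0.0001,0.0002,0.43,-0.15,2.03,1],[-0.0010,-0.0000,0.0002,0.43,-0.15,2.03,1],[-0.0010,-0.0000,0.0002,0.43,-0.15,2.03,1],[-0.0010,-0.0000,0.0002,0.43,-0.15,2.03,1],[-0.0010,-0.0000,0.0002,0.44,-0.15,2.03,1],[-0.0010,-0.0000,0.0002,0.44,-0.15,2.03,1],[-0.0010,-0.0000,0.0002,0.44,-0.15,2.03,1],[-0.0010,-0.0000,0.0002,0.44,-0.15,2.03,1],[-0.0010,-0.0000,0.0002,0.44,-0.15,2.03,1],
[ 2.4 -1.7  0. ]
[ 0.8 -0.1  0. ]
[-0.8  1.5  0. ]
```

>>> apply_moves:
  moves:
    - [[-0.001, 0, 0.0002, 0.43, -0.15, 2, 1], [-0.001, 0, 0.0002, 0.43, -0.15, 2, 1], [-0.001, 0, 0.0002, 0.43, -0.15, 2, 1], [-0.001, 0, 0.0002, 0.43, -0.15, 2, 1], [-0.001, 0, 0.0002, 0.43, -0.15, 2, 1], [-0.001, 0, 0.0002, 0.43, -0.15, 2, 1], [-0.001, 0, 0.0002, 0.43, -0.15, 2, 1], [-0.001, 0, 0.0002, 0.44, -0.15, 2, 1], [-0.001, 0, 0.0002, 0.44, -0.15, 2, 1], [-0.001, 0, 0.0002, 0.44, -0.15, 2, 1], [-0.001, 0, 0.0002, 0.44, -0.15, 2, 1], [0, 0, 0, 0, 0, 0, 1]]

```text
time: 11.0
eef_pos: [0.5369, 0.1518, 0.2343]
tcp_rot: [-0.068, 0.992, 0.028, 0.099]
contact_force: [0.8, -0.1, -2.0]
opening: 0.503
```

Run:
```python
from h import *
report();o,Rv,s=vase();p=o+Rv@C["R"];p[2]=-.0005
plan("R",p,[eul(Rv)[0],12,0],3)
```

```text
t 11.0 yaw,tilt,roll [ 7.65 11.19  2.4 ] F [ 0.8 -0.1 -2. ] M [-0.26 -0.04  0.01] q [ 0.07 -0.09  1.98  0.06  1.05 -1.67]
L [526.4 205.4   2.9] R [539.1 116.3  -0.8] centre in pad [-4.6  1.2]
[0.0011,0.0032,0.0003,0.80,-0.27,-0.01,1],[0.0011,0.0032,0.0003,0.80,-0.27,-0.01,1],[0.0011,0.0032,0.0003,0.80,-0.27,-0.01,1],
```

>>> apply_moves:
  moves:
    - [[0, 0.0032, 0.0003, 0.8, 0, 0, 1], [0, 0.0032, 0.0003, 0.8, 0, 0, 1], [0, 0.0032, 0.0003, 0.8, 0, 0, 1], [0, 0, 0, 0, 0, 0, 1]]

```text
time: 11.4
eef_pos: [0.5356, 0.1625, 0.2329]
tcp_rot: [-0.068, 0.993, 0.004, 0.1]
contact_force: [1.1, -0.7, -1.8]
opening: 0.504
```

Run:
```python
from h import *
import cv2
report()
o,Rv,s=vase();e=o+Rv@C["E"];e[2]=0
plan("E",e,[eul(Rv)[0],0,0],11)
b=.045;out=[]
for n,sg,(u0,v0) in (("side",-1,(210,120)),("scene",1,(290,110))):
    im=ctrl.read_camera(n)[:,:,::-1];c=ctrl.get_calibration(n)
    L=np.array([(sg*b,b,0),(sg*b,-b,0),(sg*b,-b,.215),(sg*b,b,.215)])
    im=cv2.resize(im[v0:v0+180,u0:u0+125],(375,540),interpolation=cv2.INTER_CUBIC)
    cv2.polylines(im,[((proj(o+L@Rv.T,c)-[u0,v0])*3).round().astype(int)],True,(0,0,255),1);out.append(im)
cv2.imwrite("pics/c3.png",np.hstack(out))
```

```text
t 11.4 yaw,tilt,roll [ 7.84 11.12 -0.31] F [ 1.1 -0.7 -1.8] M [-0.29 -0.08 -0.03] q [ 0.11 -0.08  1.98 -0.    1.04 -1.59]
L [526.5 205.4  -0.8] R [ 5.387e+02  1.163e+02 -4.000e-01] centre in pad [-4.7  1.3]
[-0.0040,-0.0001,0.0009,-0.03,1.01,-0.00,1],[-0.0040,-0.0001,0.0009,-0.03,1.01,-0.00,1],[-0.0040,-0.0001,0.0009,-0.03,1.01,-0.00,1],[-0.0040,-0.0001,0.0009,-0.03,1.01,-0.00,1],[-0.0040,-0.0001,0.0009,-0.03,1.01,-0.00,1],[-0.0040,-0.0001,0.0009,-0.03,1.01,-0.00,1],[-0.0040,-0.0001,0.0009,-0.03,1.01,-0.00,1],[-0.0040,-0.0001,0.0009,-0.03,1.01,-0.00,1],[-0.0040,-0.0001,0.0009,-0.03,1.01,-0.00,1],[-0.0040,-0.0001,0.0009,-0.03,1.01,-0.00,1],[-0.0040,-0.0001,0.0009,-0.03,1.01,0.00,1],
```

View pics/c3.png

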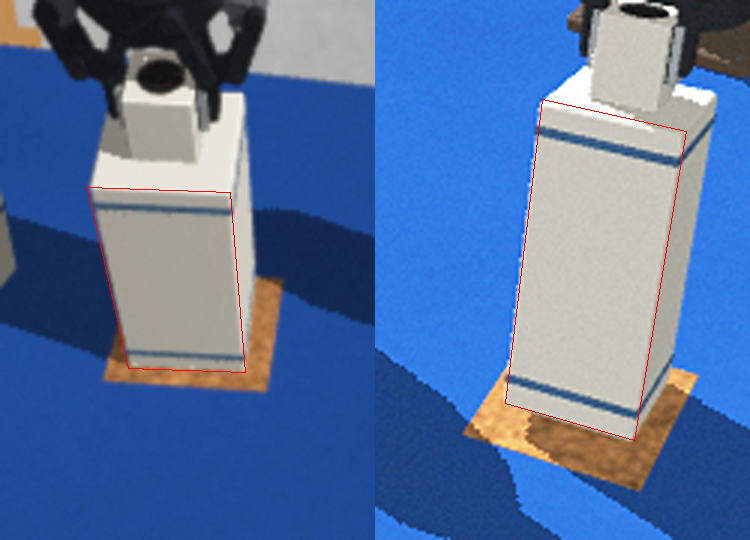

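The predicted outlines match in both views. In the side crop the near edge runs (128,369)–(245,372), inside the cork. I'll set the vase down.

>>> apply_moves:
  moves:
    - [[-0.004, 0, 0.0009, 0, 1, 0, 1], [-0.004, 0, 0.0009, 0, 1, 0, 1], [-0.004, 0, 0.0009, 0, 1, 0, 1], [-0.004, 0, 0.0009, 0, 1, 0, 1], [-0.004, 0, 0.0009, 0, 1, 0, 1], [-0.004, 0, 0.0009, 0, 1, 0, 1], [-0.004, 0, 0.0009, 0, 1, 0, 1]]

```text
time: 12.2
eef_pos: [0.5665, 0.166, 0.2307]
tcp_rot: [-0.067, 0.997, 0.001, 0.034]
contact_force: [0.7, 0.7, -1.1]
opening: 0.499
```

Run:
```python
from h import *
report()
o,Rv,s=vase();e=o+Rv@C["E"];e[2]=0
plan("E",e,[eul(Rv)[0],0,0],5)
```

```text
t 12.2 yaw,tilt,roll [ 7.66  3.52 -0.17] F [ 0.7  0.7 -1.1] M [-0.09  0.04  0.07] q [ 0.11  0.07  1.83 -0.    1.18 -1.59]
L [ 5.269e+02  2.054e+02 -4.000e-01] R [ 5.389e+02  1.162e+02 -2.000e-01] centre in pad [-3.7  1.1]
[-0.0028,-0.0001,0.0006,-0.03,0.70,-0.00,1],[-0.0028,-0.0001,0.0006,-0.03,0.70,-0.00,1],[-0.0028,-0.0001,0.0006,-0.03,0.70,-0.00,1],[-0.0028,-0.0001,0.0006,-0.03,0.70,-0.00,1],[-0.0028,-0.0001,0.0006,-0.03,0.70,0.00,1],
```

>>> apply_moves:
  moves:
    - [[-0.0028, 0, 0.0006, 0, 0.7, 0, 1], [-0.0028, 0, 0.0006, 0, 0.7, 0, 1], [-0.0028, 0, 0.0006, 0, 0.7, 0, 1], [-0.0028, 0, 0.0006, 0, 0.7, 0, 1], [-0.0028, 0, 0.0006, 0, 0.7, 0, 1], [0, 0, 0, 0, 0, 0, 1], [0, 0, 0, 0, 0, 0, 1]]

```text
time: 12.9
eef_pos: [0.5821, 0.1682, 0.2286]
tcp_rot: [-0.067, 0.998, -0.001, -0.001]
contact_force: [-0.2, 0.7, -0.8]
opening: 0.511
```

Run:
```python
from h import *
report()
```

```text
t 12.9 yaw,tilt,roll [ 7.63 -0.45 -0.17] F [-0.2  0.7 -0.8] M [-0.14 -0.   -0.03] q [ 0.12  0.14  1.75 -0.    1.25 -1.59]
L [5.267e+02 2.054e+02 3.000e-01] R [538.6 116.2   0.6] centre in pad [-3.8  1.2]
```

Upright within half a degree. I'll release, let the fingers open, then back off straight up.

>>> apply_moves:
  moves:
    - [[0, 0, 0, 0, 0, 0, 0.0], [0, 0, 0, 0, 0, 0, -0.3], [0, 0, 0, 0, 0, 0, -0.7], [0, 0, 0, 0, 0, 0, -0.7], [0, 0, 0, 0, 0, 0, -0.7]]

```text
time: 13.4
eef_pos: [0.5822, 0.1684, 0.2296]
tcp_rot: [-0.066, 0.998, -0.001, 0.0]
contact_force: [-0.1, -0.3, 0.2]
opening: 0.849
```

>>> apply_moves:
  moves:
    - [[0, 0, -0.01, 0, 0, 0, -0.7], [0, 0, -0.02, 0, 0, 0, -0.7], [0, 0, -0.03, 0, 0, 0, -0.7], [0, 0, -0.03, 0, 0, 0, -0.7], [0, 0, -0.03, 0, 0, 0, -0.7], [0, 0, 0, 0, 0, 0, -0.7], [0, 0, 0, 0, 0, 0, -0.7]]

```text
time: 14.1
eef_pos: [0.582, 0.1686, 0.3581]
tcp_rot: [-0.066, 0.998, -0.001, 0.002]
contact_force: [-1.1, 0.3, -0.5]
opening: 0.842
```

Run:
```python
from h import *
import cv2
print(cur()[2]["eef_pos"]);v=[.5775,.1668,np.radians(7.65)]
b=.045;out=[]
for n,sg,(u0,v0) in (("side",-1,(190,120)),("scene",1,(270,110))):
    im=ctrl.read_camera(n)[:,:,::-1];c=ctrl.get_calibration(n);cv2.imwrite(f"pics/{n}9.png",im)
    o=cv2.imread(f"pics/{n}0.png")
    # neighbours: difference inside their boxes vs. start
    for nm,(x0,x1,y0,y1) in {"side":{"jar":(155,215,172,232),"round":(355,405,137,242)},"scene":{"round":(228,278,108,228),"jar":(430,504,228,306)}}[n].items():
        print(n,nm,"shift",cv2.phaseCorrelate(o[y0:y1,x0:x1].mean(2),im[y0:y1,x0:x1].mean(2)))
    im=cv2.resize(im[v0:v0+180,u0:u0+125],(375,540),interpolation=cv2.INTER_CUBIC)
    ct=np.array([.5327+.045*np.cos(v[2]),.1608+.045*np.sin(v[2]),v[2]])
    for L,P in (([(sg*b,b,0),(sg*b,-b,0),(sg*b,-b,.215),(sg*b,b,.215)],ct),):
        cv2.polylines(im,[((proj(place(P,L),c)-[u0,v0])*3).round().astype(int)],True,(0,0,255),1)
    h=.0625;cv2.polylines(im,[((proj(place(PAD,[(h,h,0),(h,-h,0),(-h,-h,0),(-h,h,0)]),c)-[u0,v0])*3).round().astype(int)],True,(0,255,0),1);out.append(im)
cv2.imwrite("pics/end.png",np.hstack(out))
```

```text
[0.58198006 0.16862304 0.35805336]
side jar shift ((-0.15892967696930782, 0.3993603546993931), 0.6911065543245263)
side round shift ((0.000987978981054738, 0.02627140421777341), 0.9895451757540004)
scene round shift ((0.014508367901420627, 0.008503519013139282), 1.0008714380100279)
scene jar shift ((0.4313267266060663, 0.14356616562876212), 0.8215735273311046)
```

View pics/end.png

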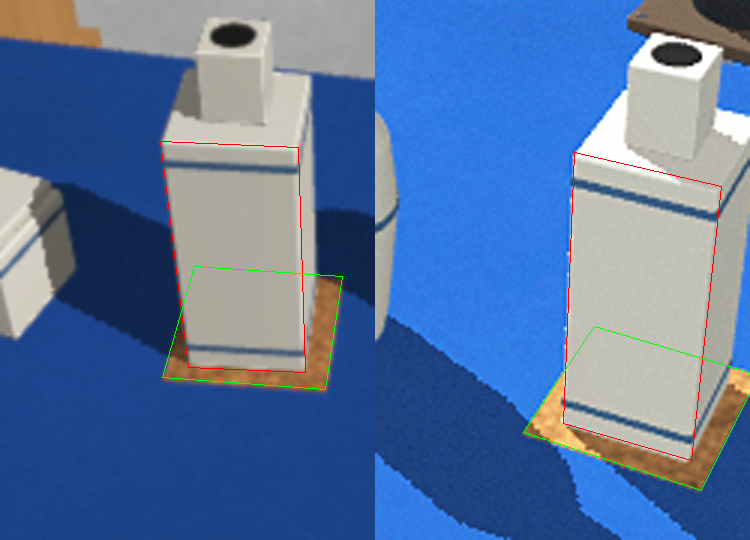

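The vase stands upright inside the cork outline in both views: base (188,367)–(305,372) in the side crop and (563,424)–(690,460) in the scene crop. The gripper is clear of it. I'll hand in.

```bash
python3 -c "
from plant import ctrl
print(ctrl.sign_off())"
```

```text
the job is handed in; nothing more can be done
None
```

The vase now stands upright on the cork, released, and the job is handed in. It took about 14 s of the 40 s allowed, and the sign-off gives no verdict.

**What I did:** I gripped the neck at 100 N and tipped the vase about 12° towards the robot. Then I walked it in three swings:
1. The left corner went forward 47 mm while the right corner, the pivot, moved about 3 mm.
2. The right corner went forward about 75 mm about the left one.
3. The left corner went forward again to square the vase up.

I set it down about its near edge, opened the gripper and backed off straight up.

**Last checks:**
- **Position:** the vase's centre is about 4 mm short of the cork's centre and 1 mm to its left. It is turned about 2° from square.
- **Upright:** the last reading before release was about 0.5° off vertical, and afterwards the vase looked upright in both views.
- **Measured outlines:** they lay on the vase in both camera views, and its base is wholly inside the cork.
- **Neighbours:** the round vase did not shift in the pictures. The jar showed under half a pixel, probably because the shadows on it changed.

No check failed or disagreed. The first descent over the neck overshot by 9 mm sideways, and I corrected it before gripping.

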